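Lock the wash-station standpipe into its push-fit port

ROBOT

A 6-joint arm with a two-finger parallel gripper is mounted at the origin on the work surface. World frame = base frame: x ahead of the robot, y to its left, z up, the work surface at z = 0. Lengths are in m, angles in rad, forces in N, time in s.
With the tool pointing down it reaches from about 0.325 to 0.75 m from the base axis. Payload 7.6 kg.
Tool frame: the origin (TCP) lies midway between the tips of the shut fingers; the grasp point (between the pads) lies 19 mm behind it; x points along the fingers, z is the direction in which the jaws open and shut, and the axes are right-handed (so a half turn about x gives the same grasp; the last joint's range is limited). The gripper opens to 85 mm and grips with 20 to 120 N. Pads are 22 mm wide; open, the fingers measure 114 mm over their backs; the gripper's body (76 mm by 85 mm) begins 54 mm behind the grasp point. The pads swing forward as they close: fully open they stand 13 mm farther back than shut.
Start: joints at [1.137, 0.052, 1.401, -0, 1.689, -0.07], TCP at [0.187, 0.491, 0.231] pointing down, gripper open.
Joint ranges: [-2.9, 2.9], [-0.91, 2.17], [0.12, 2.37], [-1.06, 4.2], [0.26, 2.73], [-2.93, 2.93]. Speed limits (rad/s): [2.57, 2.57, 3.01, 3.14, 3.14, 3.14].

INTERFACE

Orientations are given as a rotation vector (axis times angle).
In Python, from rig import arm, vision gives the robot as it stands.
- The arm moves only by the tool apply_moves, never from a script. Its argument "motion" is a list of rows, each a list of 2 entries, a list of its own where there are three numbers: the shift along the tool's x, y, z in cm, then the turn about the tool's x in degrees. A call has 1 to 10 rows; each row is the pose to reach, as a shift and turn from the pose measured when the call began, along the tool's axes at that moment; what a row does not reach only later rows make up. A row lasts 1/8 s, in which the tool goes at most 62.5 mm and 10.7 degrees, less where a joint would pass 70% of its speed; a pose out of reach is approached as far as the arm can. A call with a gripper value outside its range is refused whole. "gripper" is the finger opening in cm, from 0 to 8.54, set as the call begins (left out, the last holds). The fingers move at their own pace and stop on an object; the grip force is fixed at half the most. Time passes only in rows, so rows that repeat a pose let the fingers close. It gives the time, the measured TCP pose, the force and the opening at its end, in the units of the state.
- arm.sense(): the state, without advancing time (a new reading comes with each control period).
- vision.read_camera(name): name is "scene" or "top"; returns a dict with "img" (384x512x3 uint8, red, green, blue), "range_z" (384x512 float32, m along the optical axis (not along the pixel's ray), 0 where there is no reading), "intrinsics" (3x3 intrinsics, pixels), "dist_coeffs" ([k1, k2, p1, p2, k3] as OpenCV has them; the pictures are not rectified), "R" (3x3) and "t" (3): a world point X has camera coordinates R X + t. Camera axes: x right, y down, z forward; pixel columns grow to the right and rows downward; lengths in m; the calibration is good to about 2 mm. A picture is of the moment at which its call begins.
- arm.sign_off(): hands the job in, once; it reports no verdict.
The state is a dict: "time_s": time; "joints": joint angles; "joint_velocities": joint speeds; "joint_torque": joint torques, N m; "tool_pos": TCP position; "tool_rot": TCP orientation; "ft_force": force on the tool from outside, world axes, zero at the start; "wrist_torque": the same for the moment, N m; "width": opening from 0.0 (shut) to 1.0 (fully open).
Only numpy, scipy, OpenCV 4.12 (cv2) and the standard library are available. Lean on these libraries where they do the work, as an engineer would, in place of code of your own. Each camera call takes 0.05 s, during which the arm holds its last target. There are 200 camera calls.

TASK

Take the standpipe (the fitting with the flat-sided grip block) out of the rack and push it straight down into the open push-fit port of the manifold, past the catch, until it bottoms firmly on its seat; hold it pressed there a moment without ramming it. Then, still holding it, prove the lock with a gentle upward tug that visibly lifts the port's collar, and leave the pipe locked, upright and let go. Leave the other fittings in the rack and the things on the bench where they are.

Things in the scene. Friction and masses are not known exactly. Their poses are not given: they have to be found in the camera images.
- standpipe: Rigid metal standpipe 112 mm long, 0.08 to 0.17 kg, upright in one of the rack's three holes (which one varies); the only fitting there with a flat-sided block. Origin: its lower tip, z up its axis. The grip block spans 58-94 mm above the tip, 30 mm along x, 20 mm along y (grip across the 20 mm); above it a 12 mm round stub to 112 mm.
- tip (a point): Centre of the standpipe's lower end (its origin). Up from here: a cone from 6 to 15 mm diameter over 0-12 mm, a 15 mm bead at 12-15 mm with a flat upper face, a 9 mm neck at 15-26 mm, a 15 mm shank at 26-58 mm with a bevelled lower rim.
- grip (a point): Centre of the standpipe's grip block, on its axis, 76 mm above the tip; axes as the standpipe.
- manifold: Aluminium block 130 x 80 x 42 mm (x, y, z) fixed to the bench, origin at the centre of its underside; place and yaw vary. Two round steel bosses 34 mm across rise to 60 mm above the bench: the one on its -x side carries the open port, the other is closed by a black plug (top at 81 mm). The pipe's force on it (seat, catch, collar included) must stay below 28 N.
- port (a point): Centre of the open boss's top face, on the port's vertical axis, 60 mm above the bench; axes as the manifold. The hole is 16.6 mm wide and ends in a hard seat somewhere from 25.5 to 37.5 mm below this point: the depth varies from start to start, no reading shows it, it must be felt. Press the pipe on the seat with about 10 to 18 N for a moment (at least 8 N for 0.1 s).
- mouth (a point): Centre of the collar's top rim at rest, 9 mm above port; the collar is a ring 30 mm across round the same 16.6 mm hole. Inside, two spring jaws 5 mm thick leave 10 mm between them. Pushing the bead through takes 2 to 6 N; they close over its flat upper face 1.5 mm before the tip meets the seat and do not let go when pulled, so the locked pipe has 1.5 mm of up-and-down play.
- collar (a joint): Height in m of the port's white collar above rest, 0 to 0.003. The jaws hang on it: pulling the locked pipe up lifts it against a spring, about 2 N to start, 10 N at its stop 3 mm up; then it is hard. A tug is shown when it is up more than 1.5 mm (about 6 N) for 0.1 s. It falls back when the pull ends.
- rack: Solid steel block 160 x 60 x 46 mm fixed to the bench, origin at the centre of its underside; place and yaw vary. Three holes 17.5 mm wide along its x at -50, 0 and +50 mm, floor 10 mm above the bench; a fitting stands in each. The standpipe comes clear when lifted 36 mm.
- plug: Blanking plug: white round stem 14 mm, round head 26 mm across, 68 mm tall, in another rack hole. Origin at its foot. Must stay (20 mm).
- strainer: Strainer: steel round stem 14 mm, round head 24 mm across with a conical top, 90 mm tall, in another rack hole. Origin at its foot. Must stay (20 mm).
- bottle: White bottle 60 mm across, 150 mm tall, origin under its centre. Bystander, must not be moved more than 40 mm.
- jar: Amber jar 52 mm across, 70 mm tall, origin under its centre. Bystander, as the bottle.
- beaker: Clear beaker 70 mm across, 80 mm tall, origin under its centre. Bystander.
- tipbox: Pipette-tip box 122 x 82 x 62 mm, origin under its centre. Bystander.
- microplate: Black well plate 127 x 85 x 14 mm, origin under its centre. Bystander.
- driver: Screwdriver lying on the bench nearer the robot. Bystander.
There are look-alikes about, which are no part of the job. What is shaped like the manifold but pink or purple is not meant.

How it is judged:
By the outcome, as a careful person would: the job done as asked, in the order asked, and still so for the second after the job is handed in, with the robot touching nothing.
It also fails if it takes over 58 s, if anything falls off the work surface, if the arm or the gripper's body presses on something with over 40 N, if the wrist force passes 120 N, or if a joint passes its speed limit or range.

## Working session

There is one attempt and no reset: what is moved stays moved. The work goes in short steps, Python scripts to look and compute and a tool call to move; the robot and the scene stay as the last step left them, time stands still between calls to the robot, and variables do not carry over. Pictures are saved under pics/ and viewed, about 8 in all and at most 12, crops included, and the job is handed in when it is done.

Besides the shell and the picture viewer there is one more tool, called after "Request:" in YAML: its name, and indented under it one key for each argument. apply_moves: Moves the arm, as the interface text tells. Its arguments: {"type":"object","properties":{"motion":{"type":"array"},"gripper":{"type":"number"}},"required":["motion"]}

```bash
ls; mkdir -p pics; python3 - <<'E'
from rig import arm, vision
import cv2,numpy as np
for n in("scene","top"):
    c=vision.read_camera(n); cv2.imwrite(f"pics/{n}0.png",cv2.cvtColor(c["img"],cv2.COLOR_RGB2BGR)); np.savez(f"{n}0.npz",**c)
    print(n,c["intrinsics"].round(1).tolist(),c["dist_coeffs"],(-c["R"].T@c["t"]).round(3))
s=arm.sense(); print({k:np.round(v,3).tolist() for k,v in s.items()})
E
```

```text
pics
scene [[483.0, 0.0, 254.7], [0.0, 483.0, 184.3], [0.0, 0.0, 1.0]] [-0.0860227  0.         0.         0.         0.       ] [ 1.419 -0.464  0.854]
top [[479.0, 0.0, 256.0], [0.0, 479.0, 193.2], [0.0, 0.0, 1.0]] [-0.03614257  0.          0.          0.          0.        ] [ 0.244 -0.008  1.296]
{'time_s': 0.1, 'joints': [1.137, 0.053, 1.402, 0.0, 1.689, -0.07], 'joint_velocities': [-0.002, -0.003, -0.002, 0.0, -0.001, -0.0], 'joint_torque': [0.001, -38.258, -36.099, 0.0, 0.005, 0.0], 'tool_pos': [0.187, 0.49, 0.231], 'tool_rot': [-0.938, 1.361, 0.937], 'ft_force': [0.89, 0.182, -0.339], 'wrist_torque': [-0.047, -0.055, -0.011], 'width': 1.0}
```

View pics/scene0.png

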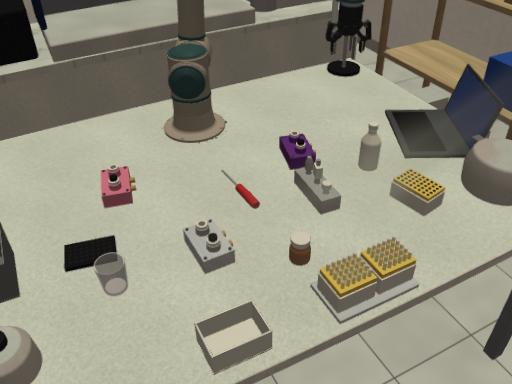

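View pics/top0.png

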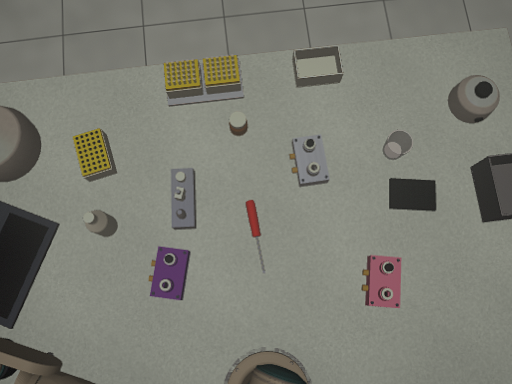

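The scene view shows the grey manifold at about (209,243) and the rack at (317,187). In the top view the rack is at (183,198) with a squarish middle fitting at (179,193). The manifold is at (310,160), with its white open collar at (313,168) and black plug at (310,144).

```bash
cat > h.py <<'E'
import numpy as np,cv2
def world(c):
    h,w=c["range_z"].shape
    uv=np.stack(np.meshgrid(np.arange(w),np.arange(h)),-1).reshape(-1,1,2).astype(np.float64)
    n=cv2.undistortPoints(uv,c["intrinsics"],c["dist_coeffs"]).reshape(h,w,2)
    z=c["range_z"]; P=np.dstack([n*z[...,None],z])
    W=(P-c["t"])@c["R"]; W[z==0]=np.nan
    return W
def pix(c,X):
    return cv2.projectPoints(np.array(X,float).reshape(-1,1,3),cv2.Rodrigues(c["R"])[0],c["t"],c["intrinsics"],c["dist_coeffs"])[0].reshape(-1,2)
E
python3 - <<'E'
from h import *
t=dict(np.load("top0.npz")); s=dict(np.load("scene0.npz"))
Wt,Ws=world(t),world(s)
def sel(W,x0,x1,y0,y1,lo,hi):
    return np.nan_to_num((W[...,0]>x0)&(W[...,0]<x1)&(W[...,1]>y0)&(W[...,1]<y1)&(W[...,2]>lo)&(W[...,2]<hi))
def at(W,u,v): return W[v,u].round(3)
print("bench",at(Wt,220,200),"rack",at(Wt,188,222),"man",at(Wt,300,160),"pink?")
for nm,(u,v),h in(("rack",(183,198),.046),("man",(310,160),.042)):
    c0=Wt[v,u][:2]
    for cn,W in(("top",Wt),("scene",Ws)):
        m=sel(W,c0[0]-.12,c0[0]+.12,c0[1]-.1,c0[1]+.1,h-.006,h+.006)
        p=W[m]; r=cv2.minAreaRect((p[:,:2]*1000).astype(np.float32)); print(nm,cn,len(p),np.median(p[:,2]).round(4),r)
        for lo,hi in((h+.01,.064),(.064,.073),(.073,.085),(.085,.1),(.1,.115),(.115,.135)):
            q=W[sel(W,c0[0]-.09,c0[0]+.09,c0[1]-.07,c0[1]+.07,lo,hi)]
            print("  ",lo,hi,len(q))
            if len(q)>3:
                k=min(3,len(q)); _,l,cc=cv2.kmeans(q.astype(np.float32),k,None,(3,50,1e-6),5,0)
                print(cc.round(3).tolist(),np.bincount(l.ravel()))
I=cv2.imread("pics/top0.png");J=cv2.imread("pics/scene0.png")
a=cv2.resize(I[160:236,158:208],None,fx=7,fy=7,interpolation=2)
b=cv2.resize(I[128:192,284:334],None,fx=7,fy=7,interpolation=2)
c=cv2.resize(J[150:215,285:345],None,fx=6,fy=6,interpolation=2); 
d=cv2.resize(J[210:270,180:240],None,fx=6,fy=6,interpolation=2)
o=np.zeros((600,800,3),np.uint8)
for im,x,y in((a,0,0),(b,400,0)): im=im[:532]; o[y:y+im.shape[0],x:x+im.shape[1]]=im
cv2.imwrite("pics/c1.png",o)
o=np.zeros((400,730,3),np.uint8);o[:390,:360]=c;o[:360,365:725]=d;cv2.imwrite("pics/c2.png",o)
E
```

```text
bench [ 0.517  0.066 -0.004] rack [0.458 0.153 0.043] man [ 0.593 -0.165  0.038] pink?
rack top 992 0.0443 ((496.88043212890625, 169.75640869140625), (85.41908264160156, 228.55984497070312), 76.02017974853516)
   0.056 0.064 10
[[0.46799999475479126, 0.16500000655651093, 0.05900000035762787], [0.5690000057220459, 0.16899999976158142, 0.06199999898672104], [0.5680000185966492, 0.1509999930858612, 0.061000000685453415]] [4 2 4]
   0.064 0.073 28
[[0.5220000147819519, 0.15399999916553497, 0.07100000232458115], [0.5720000267028809, 0.15700000524520874, 0.07100000232458115], [0.47099998593330383, 0.15800000727176666, 0.06800000369548798]] [ 4 17  7]
   0.073 0.085 102
[[0.5180000066757202, 0.1589999943971634, 0.07999999821186066], [0.47200000286102295, 0.16200000047683716, 0.07999999821186066], [0.5759999752044678, 0.1589999943971634, 0.07599999755620956]] [17 23 62]
   0.085 0.1 74
[[0.5180000066757202, 0.16200000047683716, 0.0949999988079071], [0.47600001096725464, 0.164000004529953, 0.09200000017881393], [0.5339999794960022, 0.15299999713897705, 0.09600000083446503]] [23 41 10]
   0.1 
[... 2881 characters left out ...]
0.5590000152587891, -0.1979999989271164, 0.05900000035762787], [0.6389999985694885, -0.19499999284744263, 0.057999998331069946], [0.5759999752044678, -0.19300000369548798, 0.057999998331069946]] [28 64 52]
   0.064 0.073 125
[[0.6370000243186951, -0.19300000369548798, 0.0689999982714653], [0.5720000267028809, -0.19599999487400055, 0.06700000166893005], [0.5580000281333923, -0.1889999955892563, 0.06700000166893005]] [55 34 36]
   0.073 0.085 64
[[0.6349999904632568, -0.1860000044107437, 0.07900000363588333], [0.6240000128746033, -0.19099999964237213, 0.07999999821186066], [0.6349999904632568, -0.19699999690055847, 0.07800000160932541]] [22 20 22]
   0.085 0.1 0
   0.1 0.115 0
   0.115 0.135 0
```

View pics/c1.png

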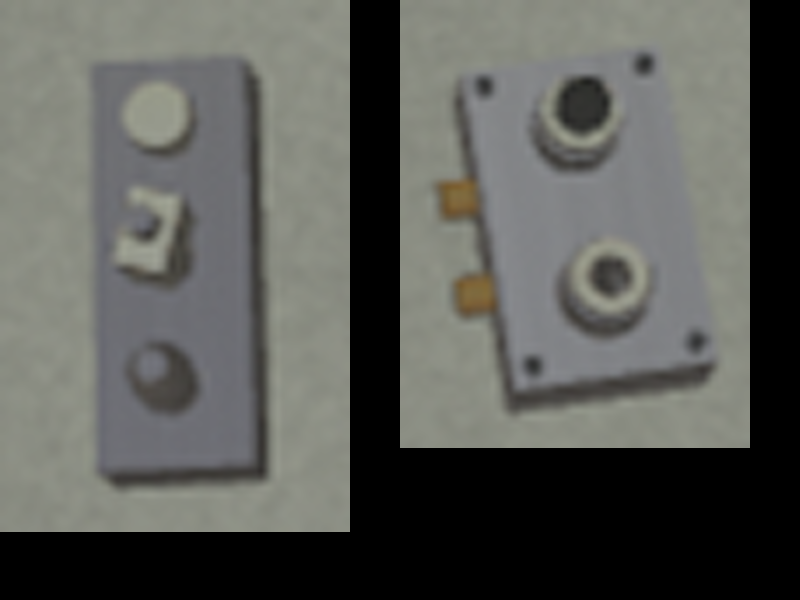

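View pics/c2.png

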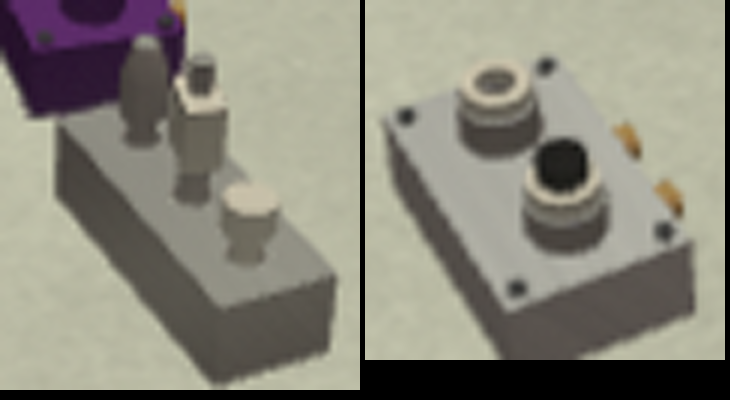

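The crops show the standpipe in the middle rack hole, its block's long axis tilted about 14° clockwise in the image, with the plug above and the strainer below. The collar's top rim is at about (607,277) in the top crop and (497,82) in the scene crop.

```bash
cat >> h.py <<'E'
def ray(c,uv,z):
    n=cv2.undistortPoints(np.array(uv,float).reshape(-1,1,2),c["intrinsics"],c["dist_coeffs"]).reshape(-1,2)
    d=np.c_[n,np.ones(len(n))]@c["R"]; o=-c["R"].T@c["t"]
    return o+d*((z-o[2])/d[:,2])[:,None]
E
python3 - <<'E'
from h import *
from scipy.spatial.transform import Rotation as R
t=dict(np.load("top0.npz")); s=dict(np.load("scene0.npz"))
A=lambda p:[((x+.5)/7-.5+158,(y+.5)/7-.5+160) for x,y in p]
B=lambda p:[((x-400+.5)/7-.5+284,(y+.5)/7-.5+128) for x,y in p]
C=lambda p:[((x+.5)/6-.5+285,(y+.5)/6-.5+150) for x,y in p]
D=lambda p:[((x-365+.5)/6-.5+180,(y+.5)/6-.5+210) for x,y in p]
mm=lambda X:(X[:,:2]*1000).round(1).tolist()
print("man corners top",mm(ray(t,B([(460,80),(655,52),(715,360),(510,390)]),.042)))
print("man corners scene",mm(ray(s,D([(383,122),(550,55),(692,243),(508,312)]),.042)))
print("collar top/scene",mm(ray(t,B([(607,276)]),.069)),mm(ray(s,D([(497,82)]),.069)))
print("plug top/scene",mm(ray(t,B([(583,103)]),.081)),mm(ray(s,D([(562,157)]),.081)))
print("rack corners top",mm(ray(t,A([(93,63),(243,57),(250,463),(100,473)]),.046)))
print("rack corners scene",mm(ray(s,C([(57,122),(335,275),(220,308)]),.046)))
print("block top",mm(ray(t,A([(132,190),(187,195),(170,275),(113,262)]),.104)))
print("stub top/scene",mm(ray(t,A([(146,222)]),.122)),mm(ray(s,C([(202,60)]),.122)))
print("strainer/plug top",mm(ray(t,A([(155,360),(157,115)]),.078)),)
r=R.from_rotvec([-0.938,1.361,.937]); print(r.as_matrix().round(3))
E
```

```text
man corners top [[654.1, -151.0], [656.5, -228.8], [530.3, -233.5], [527.9, -153.4]]
man corners scene [[536.5, -234.0], [529.9, -155.8], [660.8, -149.9], [661.8, -228.7]]
collar top/scene [[561.4, -192.9]] [[564.8, -191.8]]
plug top/scene [[626.7, -191.7]] [[630.7, -189.9]]
rack corners top [[608.7, 186.3], [604.1, 128.4], [446.2, 139.9], [449.0, 196.5]]
rack corners scene [[449.7, 139.4], [610.7, 188.9], [606.1, 130.6]]
block top [[542.1, 166.9], [537.8, 147.1], [508.8, 155.8], [516.1, 176.0]]
stub top/scene [[525.2, 160.3]] [[530.2, 164.6]]
strainer/plug top [[483.3, 167.6], [576.3, 159.0]]
[[-0.001 -0.935  0.356]
 [-0.001  0.356  0.935]
 [-1.     0.    -0.001]]
```

Both cameras agree on the rack-to-port offset: about (+34.5, -356) mm. I'll use that difference for the carry, which cancels the calibration bias. First I'll move above the pipe.

Request:
apply_moves:
  motion:
    - [[0, -5.4, -2.3], -1]
    - [[0, -10.9, -4.6], -2]
    - [[0, -16.3, -6.9], -3]
    - [[0, -21.8, -9.2], -4]
    - [[0, -27.2, -11.5], -5]
    - [[0, -32.7, -13.8], -5]
    - [[0, -38.1, -16.1], -5]
    - [[0, -43.6, -18.4], -5]
    - [[0, -43.6, -18.4], -5]
    - [[0, -43.6, -18.4], -5]
  gripper: 7.0

```text
time_s: 1.35
tool_pos: [0.5283, 0.1635, 0.2303]
tool_rot: [-1.003, 1.33, 1.003]
ft_force: [-0.1, -0.1, -0.4]
width: 0.82
```

```bash
python3 - <<'E'
from rig import arm, vision
from h import *
from scipy.spatial.transform import Rotation as R
s=arm.sense(); print(s["tool_pos"].round(4) if hasattr(s["tool_pos"],'round') else s["tool_pos"],R.from_rotvec(s["tool_rot"]).as_matrix().round(4).tolist(),s["ft_force"],s["width"])
c=vision.read_camera("scene"); I=cv2.cvtColor(c["img"],cv2.COLOR_RGB2BGR)
cv2.imwrite("pics/s1.png",cv2.resize(I[90:220,250:390],None,fx=4,fy=4,interpolation=2))
E
```

```text
[0.5283 0.1635 0.2303] [[-0.0018, -0.9619, 0.2732], [-0.0012, 0.2732, 0.9619], [-1.0, 0.0014, -0.0016]] [-0.05182243 -0.12705447 -0.44516851] 0.8201691763903995
```

View pics/s1.png

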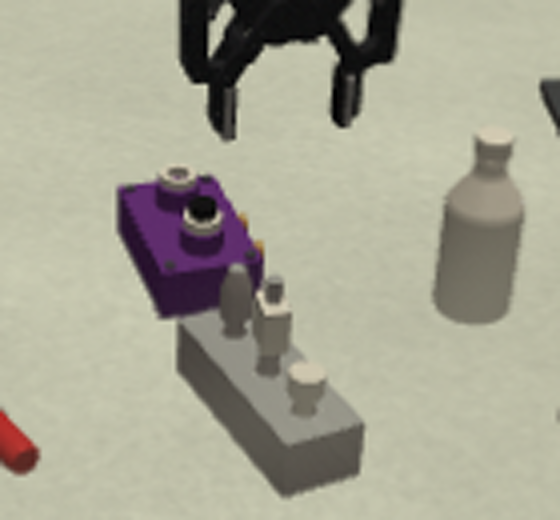

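The open fingers at (222,130) and (345,115) straddle the standpipe at (272,310) symmetrically. Next I'll descend, then close.

Request:
apply_moves:
  motion:
    - [[4, 0, 0], 0]
    - [[8, 0, 0], 0]
    - [[11, 0, 0], 0]
    - [[13.5, 0, 0], 0]
    - [[15.3, 0, 0], 0]
    - [[16, 0, 0], 0]
    - [[16, 0, 0], 0]

```text
time_s: 2.28
tool_pos: [0.5279, 0.1642, 0.0708]
tool_rot: [-1.005, 1.328, 1.004]
ft_force: [0.1, -0.2, -0.2]
width: 0.825
```

Request:
apply_moves:
  motion:
    - [[0, 0, 0], 0]
    - [[0, 0, 0], 0]
    - [[0, 0, 0], 0]
    - [[0, 0, 0], 0]
    - [[0, 0, 0], 0]
    - [[0, 0, 0], 0]
    - [[0, 0, 0], 0]
    - [[0, 0, 0], 0]
  gripper: 1.0

```text
time_s: 3.28
tool_pos: [0.5283, 0.1643, 0.0715]
tool_rot: [-1.005, 1.327, 1.004]
ft_force: [0.7, 1.3, 5.5]
width: 0.223
```

Gripped at 19 mm, and the upward force shows the pipe pressed lightly on the hole floor. Its tip is about 61.5 mm below the TCP. Lifting straight up.

Request:
apply_moves:
  motion:
    - [[-1, 0, 0], 0]
    - [[-2.5, 0, 0], 0]
    - [[-4.5, 0, 0], 0]
    - [[-7, 0, 0], 0]
    - [[-9.5, 0, 0], 0]
    - [[-10.5, 0, 0], 0]
    - [[-10.5, 0, 0], 0]
    - [[-10.5, 0, 0], 0]

```text
time_s: 4.28
tool_pos: [0.5277, 0.1642, 0.1752]
tool_rot: [-1.004, 1.329, 1.005]
ft_force: [-0.9, 0.4, -1.8]
width: 0.224
```

```bash
python3 - <<'E'
from rig import arm, vision
from h import *
from scipy.spatial.transform import Rotation as R
s=arm.sense(); M=R.from_rotvec(s["tool_rot"]).as_matrix()
print(np.round(s["tool_pos"],4),M.round(4).tolist(),np.round(s["ft_force"],2),s["width"])
tgt=np.array([.5281+.0345,.1643-.3559,s["tool_pos"][2]]); print("tool cm",(M.T@(tgt-s["tool_pos"])*100).round(2))
c=vision.read_camera("scene"); I=cv2.cvtColor(c["img"],cv2.COLOR_RGB2BGR)
cv2.imwrite("pics/s2.png",cv2.resize(I[90:220,250:390],None,fx=4,fy=4,interpolation=2))
E
```

```text
[0.5277 0.1642 0.1752] [[-0.0018, -0.9624, 0.2717], [-0.0013, 0.2717, 0.9624], [-1.0, 0.0014, -0.0017]] [-0.9   0.37 -1.82] 0.22448342528227316
tool cm [  0.04 -13.02 -33.29]
```

View pics/s2.png

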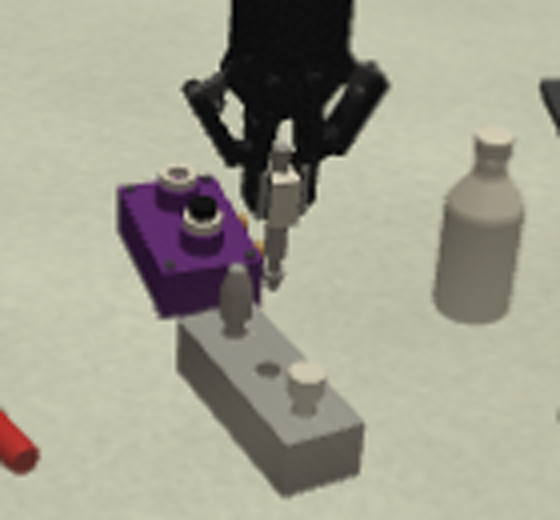

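The pipe is out and held: tip at crop (274,286), stub at (283,148). The middle hole is empty and the other two fittings are still in place. I'll travel over the port and check there, backing up the position estimate.

Request:
apply_moves:
  motion:
    - [[0, -1.8, -4.6], 0]
    - [[0, -3.9, -10], 0]
    - [[0, -6.0, -15.4], 0]
    - [[0, -8.1, -20.8], 0]
    - [[0, -10.2, -26.2], 0]
    - [[0, -11.8, -30.2], 0]
    - [[0, -12.7, -32.5], 0]
    - [[0, -13.0, -33.3], 0]
    - [[0, -13.0, -33.3], 0]
    - [[0, -13.0, -33.3], 0]

```text
time_s: 5.58
tool_pos: [0.5624, -0.1905, 0.1754]
tool_rot: [-1.005, 1.329, 1.006]
ft_force: [0.4, 0.4, -1.3]
width: 0.225
```

```bash
python3 - <<'E'
from rig import arm, vision
from h import *
from scipy.spatial.transform import Rotation as R
s=arm.sense(); M=R.from_rotvec(s["tool_rot"]).as_matrix()
print(np.round(s["tool_pos"],4),M.round(4).tolist(),np.round(s["ft_force"],2),s["width"])
p=s["tool_pos"]
o=[]
for n,(u,v) in(("scene",(155,160)),("top",(280,120))):
    c=vision.read_camera(n); I=cv2.cvtColor(c["img"],cv2.COLOR_RGB2BGR); np.savez(n+"3.npz",**c)
    o.append(cv2.resize(I[v:v+100,u:u+65],None,fx=6,fy=6,interpolation=2))
    for z in(p[2]-.0615,p[2]-.0615+.112,.069): print(n,z.round(3) if z!=.069 else z,((pix(c,[p[0],p[1],z])-[u,v]+.5)*6-.5).round(0))
cv2.imwrite("pics/s3.png",np.hstack(o))
E
```

```text
[ 0.5624 -0.1905  0.1754] [[-0.0022, -0.9627, 0.2705], [-0.0009, 0.2705, 0.9627], [-1.0, 0.0019, -0.0015]] [ 0.36  0.39 -1.26] 0.22516868003467674
scene 0.114 [[273. 293.]]
scene 0.226 [[248.  65.]]
scene 0.069 [[283. 377.]]
top 0.114 [[207. 255.]]
top 0.226 [[240. 176.]]
top 0.069 [[196. 283.]]
```

View pics/s3.png

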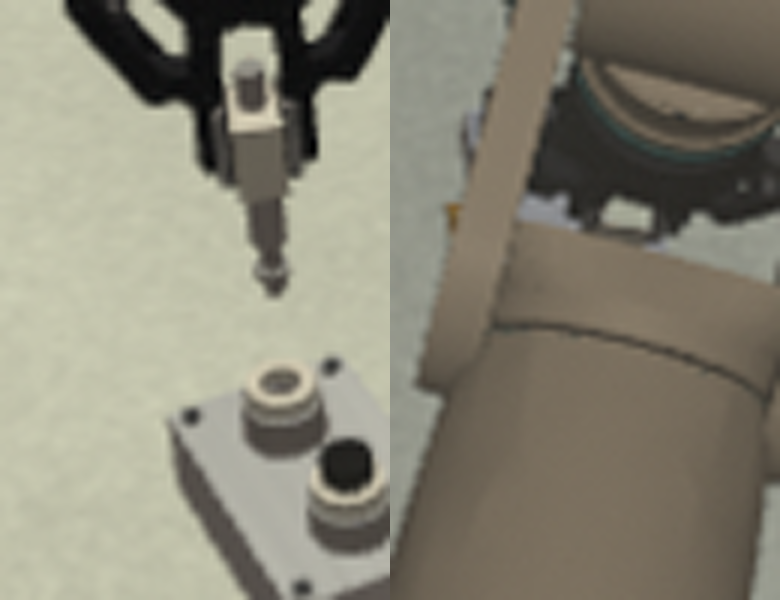

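The tip at (274,293) matches its prediction to 1 px, so the pipe is upright. The collar rim centre at (282,379) sits about 1 mm off the tool axis toward the camera and to the left. I'll correct for that while descending.

Request:
apply_moves:
  motion:
    - [[1.5, -0.1, -0.1], 0]
    - [[3, -0.1, -0.1], 0]
    - [[3.8, -0.1, -0.1], 0]
    - [[4.0, -0.1, -0.1], 0]
    - [[4.0, -0.1, -0.1], 0]
    - [[4.0, -0.1, -0.1], 0]

```text
time_s: 6.42
tool_pos: [0.5634, -0.192, 0.1363]
tool_rot: [-1.006, 1.328, 1.005]
ft_force: [0.5, -0.5, -2.0]
width: 0.223
```

```bash
python3 - <<'E'
from rig import arm, vision
from h import *
s=arm.sense(); p=s["tool_pos"]; print(np.round(p,4),np.round(s["ft_force"],2))
u,v=170,180
c=vision.read_camera("scene"); I=cv2.cvtColor(c["img"],cv2.COLOR_RGB2BGR)
cv2.imwrite("pics/s4.png",cv2.resize(I[v:v+60,u:u+60],None,fx=10,fy=10,interpolation=2))
for z in(p[2]-.0615,.069): print(((pix(c,[p[0],p[1],z])-[u,v]+.5)*10-.5).round(0))
E
```

```text
[ 0.5634 -0.192   0.1363] [ 0.49 -0.52 -2.02]
[[315. 416.]]
[[317. 434.]]
```

View pics/s4.png

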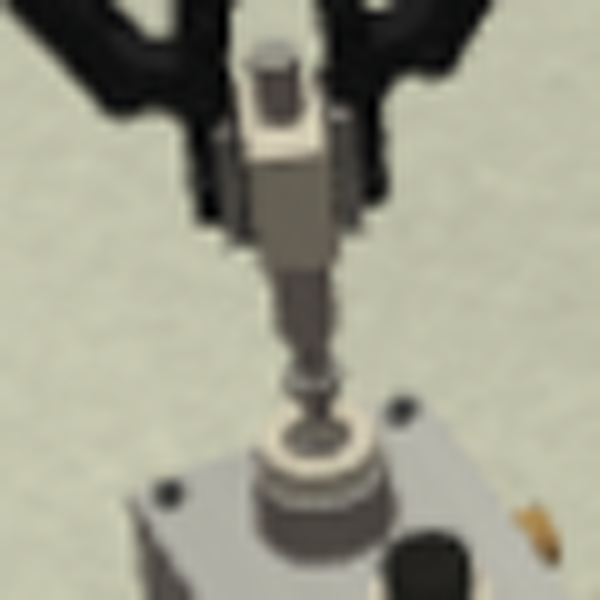

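The tip at (317,418) is over the hole centre at (316,436), so it's aligned. Now I'll enter slowly, watching the force; free air reads about Fz -2 N.

Request:
apply_moves:
  motion:
    - [[0.3, 0, 0], 0]
    - [[0.6, 0, 0], 0]
    - [[0.9, 0, 0], 0]
    - [[1.2, 0, 0], 0]
    - [[1.2, 0, 0], 0]
    - [[1.2, 0, 0], 0]

```text
time_s: 7.22
tool_pos: [0.5634, -0.192, 0.1243]
tool_rot: [-1.006, 1.328, 1.005]
ft_force: [0.0, 0.0, -2.2]
width: 0.226
```

Request:
apply_moves:
  motion:
    - [[0.2, 0, 0], 0]
    - [[0.4, 0, 0], 0]
    - [[0.6, 0, 0], 0]
    - [[0.8, 0, 0], 0]
    - [[0.8, 0, 0], 0]
    - [[0.8, 0, 0], 0]

```text
time_s: 7.98
tool_pos: [0.5634, -0.192, 0.1163]
tool_rot: [-1.006, 1.328, 1.005]
ft_force: [-0.1, -0.9, -1.6]
width: 0.225
```

Request:
apply_moves:
  motion:
    - [[0.2, 0, 0], 0]
    - [[0.4, 0, 0], 0]
    - [[0.6, 0, 0], 0]
    - [[0.8, 0, 0], 0]
    - [[0.8, 0, 0], 0]

```text
time_s: 8.6
tool_pos: [0.5633, -0.192, 0.1081]
tool_rot: [-1.006, 1.328, 1.005]
ft_force: [0.3, -0.3, -1.6]
width: 0.221
```

Request:
apply_moves:
  motion:
    - [[0.1, 0, 0], 0]
    - [[0.2, 0, 0], 0]
    - [[0.3, 0, 0], 0]
    - [[0.4, 0, 0], 0]
    - [[0.4, 0, 0], 0]

```text
time_s: 9.22
tool_pos: [0.5632, -0.1921, 0.104]
tool_rot: [-1.006, 1.328, 1.005]
ft_force: [0.1, -0.7, -0.8]
width: 0.225
```

Request:
apply_moves:
  motion:
    - [[0.1, 0, 0], 0]
    - [[0.2, 0, 0], 0]
    - [[0.3, 0, 0], 0]
    - [[0.4, 0, 0], 0]
    - [[0.4, 0, 0], 0]

```text
time_s: 9.85
tool_pos: [0.5635, -0.1921, 0.1003]
tool_rot: [-1.006, 1.328, 1.004]
ft_force: [0.6, 0.3, 2.0]
width: 0.226
```

Fz is up by about 4 N, so the bead is in the jaws.

Request:
apply_moves:
  motion:
    - [[0.1, 0, 0], 0]
    - [[0.2, 0, 0], 0]
    - [[0.2, 0, 0], 0]

```text
time_s: 10.22
tool_pos: [0.5636, -0.1921, 0.0983]
tool_rot: [-1.006, 1.328, 1.004]
ft_force: [0.2, 0.3, 2.7]
width: 0.226
```

Request:
apply_moves:
  motion:
    - [[0.1, 0, 0], 0]
    - [[0.15, 0, 0], 0]
    - [[0.15, 0, 0], 0]

```text
time_s: 10.6
tool_pos: [0.5636, -0.1921, 0.0969]
tool_rot: [-1.007, 1.327, 1.004]
ft_force: [0.0, -0.5, 3.2]
width: 0.224
```

Request:
apply_moves:
  motion:
    - [[0.1, 0, 0], 0]
    - [[0.15, 0, 0], 0]
    - [[0.15, 0, 0], 0]

```text
time_s: 10.98
tool_pos: [0.5635, -0.192, 0.095]
tool_rot: [-1.006, 1.328, 1.005]
ft_force: [1.6, -1.5, -0.2]
width: 0.223
```

Request:
apply_moves:
  motion:
    - [[0.1, 0, 0], 0]
    - [[0.15, 0, 0], 0]
    - [[0.15, 0, 0], 0]

```text
time_s: 11.35
tool_pos: [0.5634, -0.192, 0.0933]
tool_rot: [-1.006, 1.328, 1.005]
ft_force: [0.5, 0.1, -0.0]
width: 0.227
```

Request:
apply_moves:
  motion:
    - [[0.1, 0, 0], 0]
    - [[0.15, 0, 0], 0]
    - [[0.15, 0, 0], 0]

```text
time_s: 11.72
tool_pos: [0.5633, -0.192, 0.0917]
tool_rot: [-1.006, 1.328, 1.005]
ft_force: [0.3, -1.0, 0.6]
width: 0.23
```

Request:
apply_moves:
  motion:
    - [[0.1, 0, 0], 0]
    - [[0.1, 0, 0], 0]

```text
time_s: 11.98
tool_pos: [0.5633, -0.192, 0.0905]
tool_rot: [-1.006, 1.328, 1.005]
ft_force: [0.1, -1.0, 0.1]
width: 0.222
```

Request:
apply_moves:
  motion:
    - [[0.1, 0, 0], 0]
    - [[0.1, 0, 0], 0]

```text
time_s: 12.22
tool_pos: [0.5629, -0.1919, 0.0887]
tool_rot: [-1.005, 1.329, 1.006]
ft_force: [0.3, -0.7, -1.4]
width: 0.222
```

Request:
apply_moves:
  motion:
    - [[0.1, 0, 0], 0]
    - [[0.1, 0, 0], 0]

```text
time_s: 12.48
tool_pos: [0.5627, -0.1918, 0.0873]
tool_rot: [-1.004, 1.329, 1.007]
ft_force: [1.3, -0.9, -2.3]
width: 0.227
```

The force has fallen back to its free level, so the jaws have snapped past the bead. The seat should be within about 1.5 mm.

Request:
apply_moves:
  motion:
    - [[0.05, 0, 0], 0]
    - [[0.05, 0, 0], 0]

```text
time_s: 12.72
tool_pos: [0.5628, -0.1919, 0.0872]
tool_rot: [-1.005, 1.329, 1.006]
ft_force: [-0.4, -0.6, 1.7]
width: 0.227
```

Request:
apply_moves:
  motion:
    - [[0.05, 0, 0], 0]
    - [[0.05, 0, 0], 0]

```text
time_s: 12.98
tool_pos: [0.5629, -0.1919, 0.0871]
tool_rot: [-1.005, 1.329, 1.006]
ft_force: [-1.7, 0.5, 4.2]
width: 0.223
```

Seat contact at TCP z = 0.087. I'll build up the press gradually.

Request:
apply_moves:
  motion:
    - [[0.05, 0, 0], 0]
    - [[0.1, 0, 0], 0]
    - [[0.1, 0, 0], 0]

```text
time_s: 13.35
tool_pos: [0.5631, -0.1919, 0.0871]
tool_rot: [-1.005, 1.329, 1.005]
ft_force: [-2.4, 0.2, 7.4]
width: 0.221
```

Request:
apply_moves:
  motion:
    - [[0.1, 0, 0], 0]
    - [[0.15, 0, 0], 0]
    - [[0.17, 0, 0], 0]
    - [[0.17, 0, 0], 0]
    - [[0.17, 0, 0], 0]
    - [[0.17, 0, 0], 0]

```text
time_s: 14.1
tool_pos: [0.5633, -0.192, 0.0869]
tool_rot: [-1.006, 1.328, 1.005]
ft_force: [-4.4, 0.9, 10.9]
width: 0.224
```

The seat is pressed with about 12–13 N net and held for about half a second. Now the tug.

Request:
apply_moves:
  motion:
    - [[-0.1, 0, 0], 0]
    - [[-0.2, 0, 0], 0]
    - [[-0.3, 0, 0], 0]
    - [[-0.35, 0, 0], 0]
    - [[-0.35, 0, 0], 0]

```text
time_s: 14.72
tool_pos: [0.5629, -0.1918, 0.0896]
tool_rot: [-1.005, 1.329, 1.006]
ft_force: [0.3, -0.8, -5.6]
width: 0.226
```

Request:
apply_moves:
  motion:
    - [[-0.1, 0, 0], 0]
    - [[-0.2, 0, 0], 0]
    - [[-0.22, 0, 0], 0]
    - [[-0.22, 0, 0], 0]
    - [[-0.22, 0, 0], 0]
    - [[-0.22, 0, 0], 0]

```text
time_s: 15.48
tool_pos: [0.5628, -0.1918, 0.0916]
tool_rot: [-1.005, 1.329, 1.006]
ft_force: [2.8, -0.9, -11.5]
width: 0.227
```

```bash
python3 - <<'E'
from rig import arm, vision
from h import *
s=arm.sense(); p=s["tool_pos"]; print(np.round(p,4),np.round(s["ft_force"],2))
u,v=170,180
c=vision.read_camera("scene"); I=cv2.cvtColor(c["img"],cv2.COLOR_RGB2BGR)
cv2.imwrite("pics/s5.png",cv2.resize(I[v:v+60,u:u+60],None,fx=10,fy=10,interpolation=2))
E
```

```text
[ 0.5628 -0.1918  0.0916] [  2.84  -0.88 -11.46]
```

View pics/s5.png

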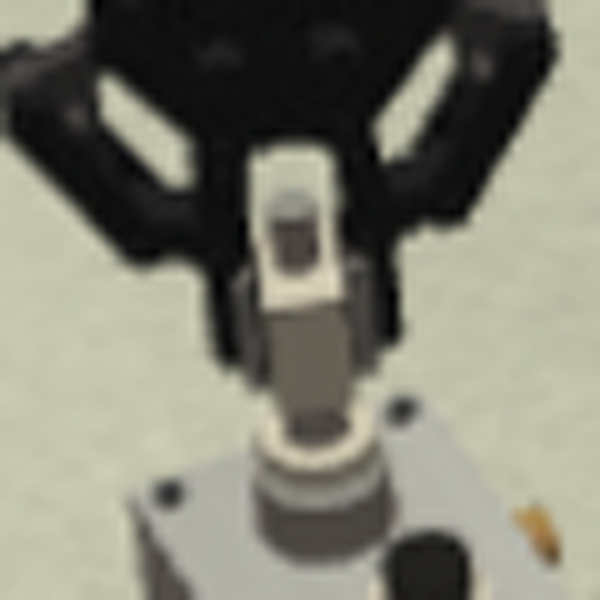

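Net pull is about 9.5 N, and the TCP is 4.5 mm above the seated height: 1.5 mm of play plus about 3 mm of collar lift. The lock holds; the collar rim is slightly higher at (318,467). Now I'll lower, release and back off straight up.

Request:
apply_moves:
  motion:
    - [[0.15, 0, 0], 0]
    - [[0.3, 0, 0], 0]
    - [[0.42, 0, 0], 0]
    - [[0.42, 0, 0], 0]
    - [[0.42, 0, 0], 0]

```text
time_s: 16.15
tool_pos: [0.5631, -0.1919, 0.0881]
tool_rot: [-1.006, 1.328, 1.005]
ft_force: [0.4, -1.0, -0.3]
width: 0.222
```

Request:
apply_moves:
  motion:
    - [[0, 0, 0], 0]
    - [[0, 0, 0], 0]
    - [[0, 0, 0], 0]
    - [[0, 0, 0], 0]
    - [[0, 0, 0], 0]
    - [[0, 0, 0], 0]
    - [[0, 0, 0], 0]
  gripper: 5.0

```text
time_s: 17.02
tool_pos: [0.5631, -0.1919, 0.0881]
tool_rot: [-1.006, 1.328, 1.005]
ft_force: [-1.0, 0.4, 1.0]
width: 0.585
```

Request:
apply_moves:
  motion:
    - [[-1, 0, 0], 0]
    - [[-3, 0, 0], 0]
    - [[-6, 0, 0], 0]
    - [[-10, 0, 0], 0]
    - [[-14, 0, 0], 0]
    - [[-16, 0, 0], 0]
    - [[-16, 0, 0], 0]
    - [[-16, 0, 0], 0]

```text
time_s: 18.02
tool_pos: [0.563, -0.1916, 0.2475]
tool_rot: [-1.005, 1.329, 1.006]
ft_force: [-0.4, 0.4, 0.3]
width: 0.579
```

```bash
python3 - <<'E'
from rig import arm, vision
from h import *
s=arm.sense(); p=s["tool_pos"]; print(s["time_s"],np.round(p,4),np.round(s["ft_force"],2),s["width"])
u,v=150,150
c=vision.read_camera("scene"); I=cv2.cvtColor(c["img"],cv2.COLOR_RGB2BGR)
W=I.copy(); a=cv2.resize(I[v:v+120,u:u+200],None,fx=4,fy=4,interpolation=2); cv2.imwrite("pics/s6.png",a)
for z in (.069,.0256+.094,.0256+.112): print(((pix(c,[.563,-.192,z])-[u,v]+.5)*4).round(0))
E
```

```text
18.025 [ 0.563  -0.1916  0.2475] [-0.42  0.43  0.34] 0.5789547716820177
[[207. 293.]]
[[200. 230.]]
[[197. 206.]]
```

View pics/s6.png

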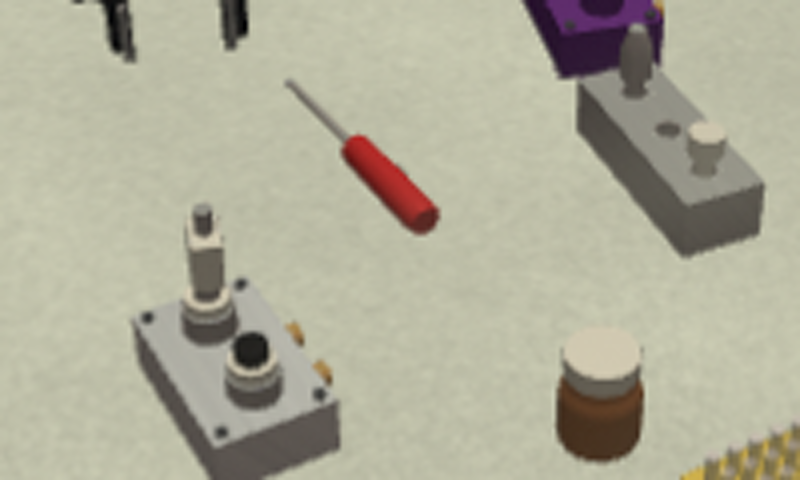

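The pipe stands alone in the port: stub top at (202,207) against (197,206) predicted, which is a lean within the port's clearance. The collar is down at (207,297), the gripper is clear, and the rack fittings, jar and screwdriver haven't moved.

```bash
python3 -c "
from rig import arm
print(arm.sign_off())"
```

```text
the job is handed in; nothing more can be done
None
```

The standpipe is locked in the manifold's open port, upright and let go, and I handed the job in at about 18 s of the 58 s allowed.

- **Insertion:** I took the pipe from the rack's middle hole and pushed it down slowly. The jaws resisted with about 4–5 N, then the force dropped to nothing as they snapped over the bead.
- **Seat:** the tip met the seat at a tool height of 87 mm, about 34 mm below the port face. I pressed it with about 12–13 N for about half a second. A sideways force of about 4 N also showed during the press.
- **Lock test:** I tugged upward with about 9.5 N. The tool rose 4.5 mm: the 1.5 mm of play plus about 3 mm of collar lift. The lift comes mainly from that height and force, because the picture showed the collar only slightly higher.
- **Last checks:** after I let go and backed off, wrist force was near zero and the collar was back down. The plug, strainer, screwdriver and jar were in their places. The other bystanders weren't re-checked in the last view, but the arm never went near them.
- **Disagreement:** the top of the pipe sat about 1 px (roughly 3 mm) from where I predicted. I took this as a slight lean within the port's clearance and did not measure it again.

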